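Put the ratchet back and close the locked-out tool drawer

ROBOT

A 7-joint arm with a two-finger parallel gripper is mounted at the origin on a cart in front of the work surface, level with it; the furniture and walls round the work are solid. World frame = base frame: x ahead of the robot, y to its left, z up, the work surface at z = 0. Lengths are in m, angles in rad, forces in N, time in s.
With the tool pointing down it reaches from about 0.4 to 0.925 m from the base axis. Payload 4.1 kg.
Tool frame: the origin (TCP) lies midway between the tips of the shut fingers; the grasp point (between the pads) lies 19 mm behind it; y points along the fingers, z is the direction in which the jaws open and shut, and the axes are right-handed (so a half turn about y gives the same grasp; the last joint's range is limited). The gripper opens to 85 mm and grips with 20 to 120 N. Pads are 22 mm wide; open, the fingers measure 114 mm over their backs; the gripper's body (76 mm by 85 mm) begins 54 mm behind the grasp point. The pads swing forward as they close: fully open they stand 13 mm farther back than shut.
Start: joints at [1.058, 0.398, 0.045, 1.537, -0.019, 1.207, -0.051], TCP at [0.261, -0.595, 0.231] pointing down, gripper open.
Joint ranges: [-2.82, 2.82], [-0.49, 2.23], [-1.37, 1.46], [0, 2.46], [-1.36, 4.5], [0.23, 2], [-2.94, 2.94]. Speed limits (rad/s): [2.57, 2.57, 3.14, 3.14, 3.14, 3.14, 3.14].

INTERFACE

Orientations are given as [roll, pitch, yaw] about the fixed x, y, z axes, in that order (R = Rz(yaw) Ry(pitch) Rx(roll)).
In Python, from bench import manip gives the robot as it stands.
- The arm moves only by the tool send_rows, never from a script. Its argument "deltas" is a list of rows, each a list of 4 numbers: the shift along the tool's x, y, z in cm, then the turn about the tool's y in degrees. A call has 1 to 5 rows; each row is the pose to reach, as a shift and turn from the pose commanded when the call began, along the tool's axes at that moment; what a row does not reach only later rows make up. A row lasts 1/12 s, in which the tool goes at most 41.7 mm and 7.16 degrees, less where a joint would pass 70% of its speed; a pose out of reach is approached as far as the arm can. A call with a gripper value outside its range is refused whole. "fingers" is the finger opening in cm, from 0 to 8.54, set as the call begins (left out, the last holds). The fingers move at their own pace and stop on an object; "newtons" is the grip in N (left out, the last holds). Time passes only in rows, so rows that repeat a pose let the fingers close. It gives the time, the measured TCP pose, the force and the opening at its end, in the units of the state.
- manip.observe(): the state, without advancing time (a new reading comes with each control period).
- manip.grab_frame(name): name is "scene" or "top" or "wrist"; returns a dict with "pixels" (480x640x3 uint8, red, green, blue), "fx", "fy", "cx", "cy" (pixels), "pose" (4x4, takes a point from camera to world coordinates); the wrist camera has in their place "mount" (4x4, takes a point from camera to tool coordinates, whose origin is the TCP and whose axes are the tool frame's). Camera axes: x right, y down, z forward; pixel columns grow to the right and rows downward; lengths in m; the calibration is good to about 2 mm. A picture is of the moment at which its call begins: read the wrist's pose just before it. There is no depth.
- manip.close_job(): hands the job in, once; it reports no verdict.
The state is a dict: "t": time; "q": joint angles; "dq": joint speeds; "tau": joint torques, N m; "eef_pos": TCP position; "eef_rot": TCP orientation; "ft_force": force on the tool from outside, world axes, zero at the start; "ft_torque": the same for the moment, N m; "width": opening from 0.0 (shut) to 1.0 (fully open).
Only numpy, scipy, OpenCV 4.12 (cv2) and the standard library are available. Lean on these libraries where they do the work, as an engineer would, in place of code of your own. Each camera call takes 0.05 s, during which the arm holds its last target. There are 200 camera calls.

TASK

The tool drawer is locked out at full extension. Lay the ratchet flat in its empty rubber-lined bay beside the sockets, then press the release lever on the slide, holding it down while you start the drawer in off its lock, and push the drawer fully home without slamming it. Leave the other tools on the table where they lie.

Things in the scene. Friction and masses are not known exactly. Their poses are not given: they have to be found in the camera images.
- cabinet: Grey steel single-drawer bench unit, 228 deep x 220 wide x 84 high (87 over the rubber mat on its top; a tape roll and a pen lie on the rear of the mat, up to 104 high), standing still on the table. Origin: on the table, under the centre of the drawer opening. Its x axis points into the unit (the way the drawer travels when it closes), z up; its front faces -x.
- drawer (a joint): How far the drawer has moved in, m: 0 = fully extended and locked out, 0.204 = fully home against its stop. Slide friction about 2.5 N. While the lock holds, the drawer can move in only about 1.5 mm however hard it is pushed.
- drawer_pull (a point): Middle of the front edge of the drawer's aluminium pull, 74 above the table (pull: full width, 16 high, top at 82; the drawer front below it reaches from 12 to 84). Moves with the drawer; axes as the cabinet's. It lies 228 mm in front of the cabinet's origin when extended, 24 mm when home. Push here towards +x to close the drawer.
- ratchet_bay (a point): Centre of the liner surface of the ratchet's bay in the drawer, 21 above the table; the bay is 195 long (x) x 85 wide (y). Moves with the drawer; axes as the cabinet's. Bay walls: a divider 22 higher than the liner on the -y side (sockets, tops 30 above the liner, stand beyond it), the drawer's side wall 31 higher on the +y side and at the rear, the drawer front 63 higher. When extended, the whole bay lies in front of the cabinet, its rear end 9 mm from the mouth.
- lever_pad (a point): Centre of the top of the release lever's ribbed black thumb pad, 70 above the table, on the outside of the drawer's -y side, 68 mm in front of the cabinet's mouth when locked out; axes as the cabinet's while the lever is up. Pad 40 long (x) x 18 wide (y); at its +x end stands a thumb stop 7 higher, beginning 18 mm from the centre. The drawer wall beside it is 18 lower than the pad. Moves in with the drawer, into the cabinet.
- release_lever (a joint): Lever angle, rad: 0 = up (hook engaged when the drawer is locked out), 0.26 = fully down (pad 12 mm lower). The hook clears the catch above about 0.18 (pad about 8 mm down, about 6 N); springs back up (2.6 N at the start). Once the drawer has moved in 8 mm or more with the lever held down, the hook rides on its rail, the lever stays at about 0.18 by itself and the drawer runs free without it.
- ratchet_mid (a point): Centre (half-way up, 8.5 above its underside) of the bright steel ratchet handle lying flat on the table, 176 long, 27 wide at its head, 20 wide and 17 high at the grip, 0.19 kg. Long axis = y, z up; the head with its square drive is at the -y end. The middle is a good place to grasp it across its width.
- ratchet_handle: The same ratchet; origin at the middle of its underside, axes as above.
- wrench_17: Bystander: large combination spanner, 211 x 34 x 10, at the left edge of the table; origin at the middle of its underside, long axis y.
- wrench_13: Bystander: combination spanner, 186 x 27 x 8, at the right in front of the cabinet; origin at the middle of its underside, long axis y.
- small_driver: Bystander: small screwdriver, 185 x 29 x 33, near the front edge, left; origin at the middle of its underside, long axis y.
- allen_key: Bystander: black hex key, 103 x 33 x 7, near the front edge, right; origin at the middle of its underside, long axis y.

How it is judged:
On the way, in this order (a step that is already met when the one before it is completed fails the run):
1. the ratchet lies flat in its bay, let go, with the drawer still locked out (x of ratchet_mid in the frame of ratchet_bay between -0.02 and 0.02 m and y of ratchet_mid in the frame of ratchet_bay between -0.036 and 0.036 m and z of ratchet_mid in the frame of ratchet_bay between 0 and 0.016 m and linear speed of ratchet_handle below 0.02 m/s and contact force between ratchet_handle and the fingers below 0.2 N and value of joint drawer below 0.006 m), for 0.2 s.
2. the lever has been pressed and the drawer has started in off its lock (value of joint drawer above 0.008 m and value of joint release_lever above 0.1 rad), for 0.1 s.
At the end, for the whole second after the job is handed in: the drawer is home (within 4 mm of its stop) with the ratchet lying flat and at rest in its bay (centre within 20 mm lengthwise and 36 mm across of the bay's centre, less than 16 mm above the liner) (value of joint drawer above 0.2 m and x of ratchet_mid in the frame of ratchet_bay between -0.02 and 0.02 m and y of ratchet_mid in the frame of ratchet_bay between -0.036 and 0.036 m and z of ratchet_mid in the frame of ratchet_bay between 0 and 0.016 m and linear speed of ratchet_handle below 0.02 m/s); the robot touches nothing.
It fails at once if another tool on the table is moved by more than 30 mm (distance of any of wrench_17, wrench_13, small_driver, allen_key from where it was at the start of the episode above 0.03 m).
It fails at once if the drawer is slammed (faster than 0.6 m/s) (velocity of joint drawer above 0.6 m/s).
It also fails if it takes over 62 s, if anything falls off the work surface, if the arm or the gripper's body presses on something with over 40 N, if the wrist force passes 120 N, or if a joint passes its speed limit or range.

## Working session

There is one attempt and no reset: what is moved stays moved. The work goes in short steps, Python scripts to look and compute and a tool call to move; the robot and the scene stay as the last step left them, time stands still between calls to the robot, and variables do not carry over. Pictures are saved under pics/ and viewed, about 8 in all and at most 12, crops included, and the job is handed in when it is done.

Besides the shell and the picture viewer there is one more tool, called after "Call:" as a command line: name --pt "numbers of a row" for each row, then --argument value for the rest. send_rows: Moves the arm, as the interface text tells. Its arguments: {"type":"object","properties":{"deltas":{"type":"array"},"fingers":{"type":"number"},"newtons":{"type":"number"}},"required":["deltas"]}

```bash
mkdir -p pics; ls; cat > h.py <<'E'
import numpy as np, cv2
from bench import manip
from scipy.spatial.transform import Rotation as R
def st():
    s=manip.observe(); print({k:np.round(s[k],4).tolist() for k in ("t","q","eef_pos","eef_rot","ft_force","width")}); return s
def Tt(s):
    T=np.eye(4);T[:3,:3]=R.from_euler('xyz',s["eef_rot"]).as_matrix();T[:3,3]=s["eef_pos"];return T
def grab(n,f=None):
    s=manip.observe(); g=manip.grab_frame(n)
    g["P"]=g["pose"] if "pose" in g else Tt(s)@g["mount"]
    if f: cv2.imwrite("pics/"+f,g["pixels"][:,:,::-1])
    return g
def ray(g,u,v,z):
    P=np.array(g["P"]);d=P[:3,:3]@np.array([(u-g["cx"])/g["fx"],(v-g["cy"])/g["fy"],1]);o=P[:3,3]
    return o+d*(z-o[2])/d[2]
def proj(g,p):
    c=np.linalg.inv(g["P"])@np.append(p,1);return g["fx"]*c[0]/c[2]+g["cx"],g["fy"]*c[1]/c[2]+g["cy"]
E
python3 - <<'E'
from h import *
s=st();print(Tt(s)[:3,:3].round(3))
for n in("top","scene"):
    g=grab(n,n+"0.png");print(n,g["fx"],np.round(g["P"],3).tolist())
E
```

```text
pics
{'t': 0.0, 'q': [1.058, 0.3992, 0.045, 1.5379, -0.0187, 1.2069, -0.0507], 'eef_pos': [0.2611, -0.5945, 0.2303], 'eef_rot': [-1.5727, -0.0001, -2.7277], 'ft_force': [0.2304, -0.001, 0.1205], 'width': 0.9996}
[[-0.916 -0.001  0.402]
 [-0.402  0.002 -0.916]
 [ 0.    -1.    -0.002]]
top 560.9850730047872 [[0.017, -0.997, 0.077, 0.343], [-1.0, -0.015, 0.019, 0.005], [-0.018, -0.077, -0.997, 1.492], [0.0, 0.0, 0.0, 1.0]]
scene 447.9319243397031 [[-0.532, -0.549, 0.645, -0.198], [-0.847, 0.326, -0.42, 0.443], [0.02, -0.77, -0.638, 0.731], [0.0, 0.0, 0.0, 1.0]]
```

View pics/top0.png

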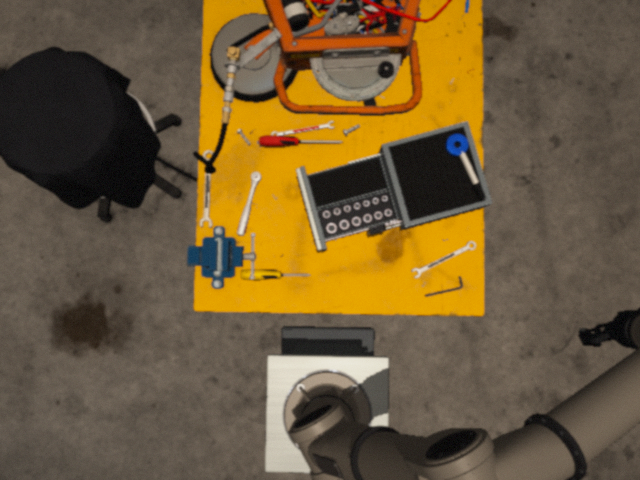

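View pics/scene0.png

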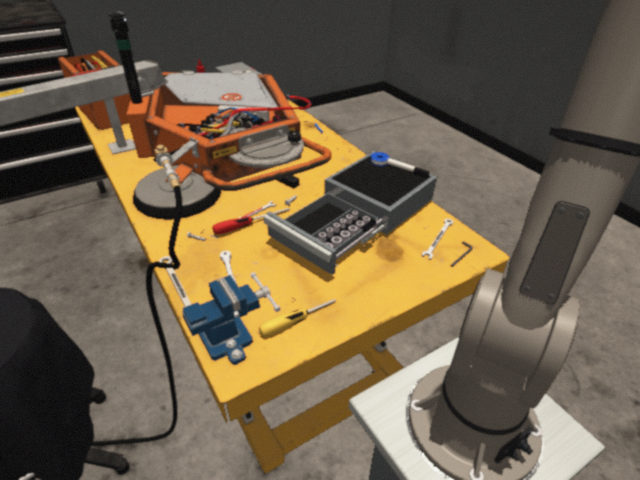

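The ratchet is the bright tool near (250,203) in the top view. The drawer pull is at (297..325,165..250), and the cabinet is to the right. The lever is near (385,228), on the robot's side of the drawer. I'll enlarge this area.

```bash
python3 - <<'E'
from h import *
im=cv2.imread("pics/top0.png")[115:260,195:500]
im=cv2.resize(im,None,fx=2.6,fy=2.6,interpolation=cv2.INTER_CUBIC);cv2.imwrite("pics/c1.png",im)
g=grab("top")
for n,u,v,z in[("ratch head",255,178,.017),("ratch end",243,231,.017),("pullA",299,169,.082),("pullB",322,248,.082),("cabnear",405,226,.087),("cabfar",384,155,.087),("cabR",490,204,.087),("cabRf",467,124,.087)]:print(n,ray(g,u,v,z).round(4))
E
```

```text
ratch head [0.6159 0.2005 0.017 ]
ratch end [0.4736 0.2287 0.017 ]
pullA [0.6286 0.0801 0.082 ]
pullB [0.4279 0.0183 0.082 ]
cabnear [ 0.4862 -0.1892  0.087 ]
cabfar [ 0.6663 -0.1352  0.087 ]
cabR [ 0.5448 -0.4017  0.087 ]
cabRf [ 0.7489 -0.3451  0.087 ]
```

View pics/c1.png

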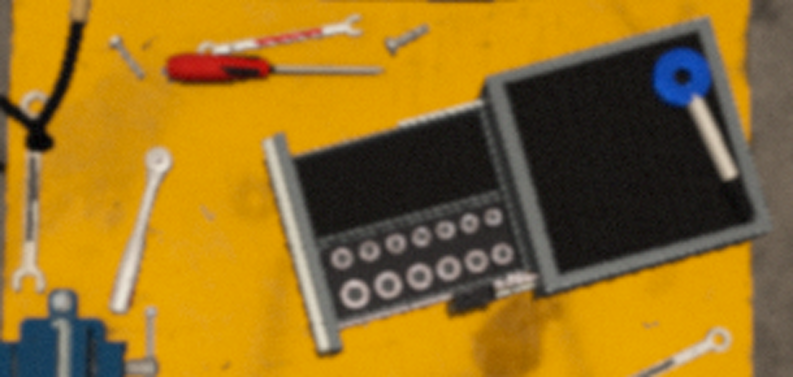

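The enlarged crop (2.6x, offset 195,115) shows these positions:
- **Ratchet:** head at (158,160), tail at (120,305).
- **Pull:** front edge from (268,140) to (322,352).
- **Bay:** the dark area at (300..500,110..235).
- **Lever pad:** near (470,300).
- **Cabinet top:** corners at (548,292), (768,228), (708,20) and (487,92).

```bash
cat >> h.py <<'E'
def legs(s,tgt,head,n):
    """n calls from state s to world tgt, tool-z heading (deg), tool down: prints full-call delta (cm, deg) per call"""
    T=Tt(s);h0=np.degrees(np.arctan2(T[1,2],T[0,2]));dh=(head-h0+180)%360-180;p0=T[:3,3]
    for i in range(n):
        h=np.radians(h0+dh*i/n);z=np.array([np.cos(h),np.sin(h),0]);y=np.array([0,0,-1]);x=np.cross(y,z)
        d=(np.array(tgt)-p0)/n*100
        print("call",i,np.round([d@x,d@y,d@z,-dh/n],2),"to",(p0+(tgt-p0)*(i+1)/n).round(3))
E
python3 - <<'E'
from h import *
g=grab("top")
f=lambda u,v,z:ray(g,195+u/2.6,115+v/2.6,z)[:2]
rh=f(158,160,.012);rt=f(120,305,.012);print("ratchet",rh,rt,np.linalg.norm(rh-rt),np.degrees(np.arctan2(*(rh-rt)[::-1])),(rh+rt)/2)
# object-coord corners of cabinet/pull -> rigid fit
obj=np.array([[0,-.11],[.228,-.11],[.228,.11],[0,.11],[-.228,-.11],[-.228,.11]])
w=np.array([f(548,292,.084),f(768,228,.084),f(708,20,.084),f(487,92,.084),f(322,352,.082),f(266,140,.082)])
oc,wc=obj.mean(0),w.mean(0);U,_,V=np.linalg.svd((obj-oc).T@(w-wc));M=(U@V).T
t=wc-M@oc;print("cab",t,np.degrees(np.arctan2(M[1,0],M[0,0])),np.linalg.det(M));print(((w-(obj@M.T+t))*1000).round(1))
for n,p in(("bay",[-.1065,.05]),("pad",[-.068,-.12]),("pull",[-.228,0]),("pullhome",[-.024,0])):print(n,(M@p+t).round(4))
print("pad px",f(470,300,.07))
s=manip.observe();legs(s,np.array([.54,.19,.2]),79,5)
E
```

```text
ratchet [0.62082193 0.19918458] [0.47051751 0.23431405] 0.15435510561238544 -13.155148125272914 [0.54566972 0.21674931]
cab [ 0.58575665 -0.1603658 ] -73.77070921346164 1.0000000000000007
[[  3.1  -0.4]
 [  4.7   6.4]
 [ -1.9   1.9]
 [-12.5  -1.5]
 [  5.4  -1.6]
 [  1.3  -4.8]]
bay [ 0.604  -0.0441]
pad [ 0.4515 -0.1286]
pull [0.522  0.0585]
pullhome [ 0.579  -0.1373]
pad px [ 0.47560031 -0.11747275]
call 0 [-11.42   0.61 -12.13 -29.06] to [ 0.317 -0.438  0.225]
call 1 [-15.87   0.61  -5.06 -29.06] to [ 0.373 -0.281  0.218]
call 2 [-16.33   0.61   3.29 -29.06] to [ 0.428 -0.124  0.212]
call 3 [-12.68   0.61  10.8  -29.06] to [0.484 0.033 0.206]
call 4 [ -5.83   0.61  15.6  -29.06] to [0.54 0.19 0.2 ]
```

Call:
send_rows --pt "-2.3 0.1 -2.4 -5.8" --pt "-4.6 0.2 -4.8 -11.6" --pt "-6.9 0.4 -7.2 -17.4" --pt "-9.2 0.5 -9.7 -23.2" --pt "-11.4 0.6 -12.1 -29" --fingers 5.0

```text
t: 0.62
eef_pos: [0.3174, -0.4366, 0.225]
eef_rot: [-1.571, 0.0, -2.216]
ft_force: [0.6, -0.4, 0.4]
width: 0.584
```

Call:
send_rows --pt "-3.2 0.1 -1 -5.8" --pt "-6.4 0.2 -2 -11.6" --pt "-9.5 0.4 -3 -17.4" --pt "-12.7 0.5 -4 -23.2" --pt "-15.9 0.6 -5.1 -29"

```text
t: 1.03
eef_pos: [0.373, -0.2796, 0.2193]
eef_rot: [-1.571, -0.0, -1.711]
ft_force: [0.8, -0.2, -0.1]
width: 0.589
```

Call:
send_rows --pt "-3.3 0.1 0.7 -5.8" --pt "-6.5 0.2 1.3 -11.6" --pt "-9.8 0.4 2 -17.4" --pt "-13 0.5 2.6 -23.2" --pt "-16.3 0.6 3.3 -29"

```text
t: 1.45
eef_pos: [0.4289, -0.1232, 0.2133]
eef_rot: [-1.571, -0.001, -1.205]
ft_force: [0.5, 0.6, 0.4]
width: 0.588
```

Call:
send_rows --pt "-2.5 0.1 2.2 -5.8" --pt "-5.1 0.2 4.3 -11.6" --pt "-7.6 0.4 6.5 -17.4" --pt "-10.1 0.5 8.6 -23.2" --pt "-12.7 0.6 10.8 -29"

```text
t: 1.87
eef_pos: [0.4852, 0.0336, 0.2073]
eef_rot: [-1.571, -0.001, -0.699]
ft_force: [0.2, -0.1, -0.0]
width: 0.581
```

Call:
send_rows --pt "-1.2 0.1 3.1 -5.8" --pt "-2.3 0.2 6.2 -11.6" --pt "-3.5 0.4 9.4 -17.4" --pt "-4.7 0.5 12.5 -23.2" --pt "-5.8 0.6 15.6 -29"

```text
t: 2.28
eef_pos: [0.5419, 0.1903, 0.2011]
eef_rot: [-1.571, 0.0, -0.192]
ft_force: [-0.4, -0.2, 0.2]
width: 0.588
```

```bash
python3 - <<'E'
from h import *
s=st();g=grab("wrist","w1.png");print(g["fx"],np.round(g["mount"],3).tolist())
im=g["pixels"]; hsv=cv2.cvtColor(im,cv2.COLOR_RGB2HSV)
m=((hsv[...,1]<90)&(hsv[...,2]>70)).astype(np.uint8)*255
m=cv2.morphologyEx(m,cv2.MORPH_OPEN,np.ones((3,3)))
cs,_=cv2.findContours(m,cv2.RETR_EXTERNAL,cv2.CHAIN_APPROX_NONE)
for c in cs:
    if cv2.contourArea(c)<300:continue
    r=cv2.minAreaRect(c);b=cv2.boxPoints(r);w=np.array([ray(g,*p,.01)[:2] for p in b])
    print(cv2.contourArea(c),np.round(r[0]),np.round(r[1]),ray(g,*r[0],.01).round(4),w.round(3).tolist())
E
```

```text
{'t': 2.2833, 'q': [0.1947, 0.3682, -0.766, 1.7421, 0.278, 1.1436, 0.7242], 'eef_pos': [0.5419, 0.1903, 0.2011], 'eef_rot': [-1.5711, 0.0, -0.1921], 'ft_force': [-0.3576, -0.1715, 0.2235], 'width': 0.5884}
423.69305838236454 [[-0.001, 0.961, 0.277, -0.071], [-0.001, -0.277, 0.961, -0.144], [1.0, 0.0, 0.001, 0.0], [0.0, 0.0, 0.0, 1.0]]
842.0 [421. 325.] [67. 21.] [0.661  0.2549 0.01  ] [[0.631, 0.241], [0.628, 0.259], [0.692, 0.269], [0.695, 0.251]]
847.0 [225. 325.] [21. 66.] [0.6282 0.0864 0.01  ] [[0.652, 0.062], [0.597, 0.095], [0.606, 0.11], [0.662, 0.077]]
8817.0 [590. 351.] [179.  83.] [0.7154 0.3991 0.01  ] [[0.665, 0.321], [0.622, 0.374], [0.769, 0.481], [0.823, 0.427]]
655.0 [546. 240.] [36. 24.] [0.6038 0.3654 0.01  ] [[0.587, 0.357], [0.59, 0.376], [0.622, 0.374], [0.618, 0.355]]
421.5 [544. 208.] [33. 19.] [0.5769 0.3653 0.01  ] [[0.577, 0.35], [0.563, 0.357], [0.577, 0.38], [0.591, 0.374]]
24096.5 [ 56. 255.] [306. 171.] [ 0.5394 -0.0353  0.01  ] [[0.455, -0.134], [0.408, 0.002], [0.634, 0.074], [0.707, -0.082]]
3638.0 [498. 193.] [194.  48.] [0.5573 0.33   0.01  ] [[0.48, 0.318], [0.487, 0.353], [0.645, 0.344], [0.637, 0.304]]
4946.0 [364. 203.] [ 35. 216.] [0.5443 0.2231 0.01  ] [[0.633, 0.189], [0.461, 0.227], [0.467, 0.253], [0.641, 0.218]]
2208.0 [446.  73.] [77. 64.] [0.46   0.2988 0.01  ] [[0.433, 0.274], [0.434, 0.319], [0.488, 0.325], [0.487, 0.277]]
15824.0 [580.  91.] [182. 118.] [0.4916 0.3958 0.01  ] [[0.422, 0.356], [0.438, 0.438], [0.57, 0.44], [0.552, 0.348]]
937.0 [446.  18.] [36. 39.] [0.4232 0.3027 0.01  ] [[0.409, 0.29], [0.414, 0.317], [0.438, 0.315], [0.432, 0.288]]
1891.5 [300.  54.] [107.  51.] [0.4265 0.1961 0.01  ] [[0.389, 0.186], [0.396, 0.221], [0.467, 0.207], [0.459, 0.17]]
```

View pics/w1.png

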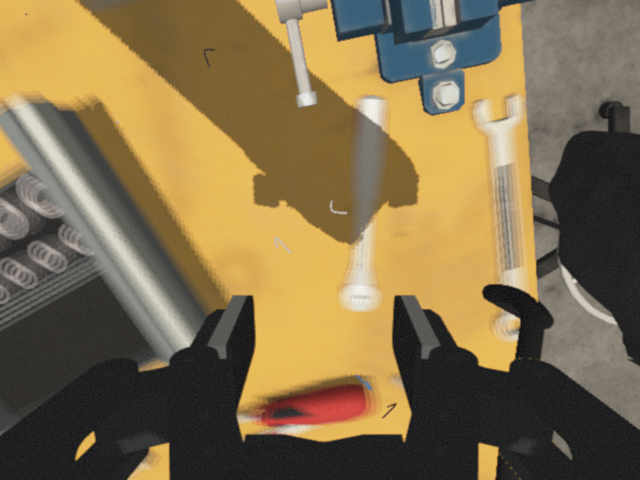

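The ratchet is in the wrist view with its head at (360,295) and tail at (370,100). Its middle is at about (0.551,0.222), with the axis at -12.5°. The vise handle at (300,50) is clear.

Call:
send_rows --pt "0.1 2 1.1 0.5" --pt "0.2 5 2.2 1" --pt "0.3 8.5 3.3 1.5" --pt "0.3 12 3.3 1.5" --pt "0.3 14.5 3.3 1.5"

```text
t: 2.75
eef_pos: [0.5496, 0.2205, 0.0532]
eef_rot: [-1.572, 0.003, -0.223]
ft_force: [0.4, -0.5, 0.5]
width: 0.586
```

Call:
send_rows --pt "0 2.0 0 0" --pt "0 3.8 0 0" --pt "0 4.8 0 0" --pt "0 5.2 0 0" --pt "0 5.2 0 0"

```text
t: 3.17
eef_pos: [0.5508, 0.2203, 0.0037]
eef_rot: [-1.572, 0.001, -0.224]
ft_force: [0.1, 0.6, 0.2]
width: 0.585
```

Call:
send_rows --pt "0 0 0 0" --pt "0 0 0 0" --pt "0 0 0 0" --pt "0 0 0 0" --pt "0 0 0 0" --fingers 0.5 --newtons 50

```text
t: 3.58
eef_pos: [0.5521, 0.221, 0.0058]
eef_rot: [-1.57, -0.002, -0.223]
ft_force: [-0.7, -1.7, 6.7]
width: 0.211
```

Call:
send_rows --pt "0 0 0 0" --pt "0 0 0 0" --pt "0 -1 0 0" --pt "0 -3 0 0" --pt "0 -5 0 0"

```text
t: 4.0
eef_pos: [0.5501, 0.2202, 0.0544]
eef_rot: [-1.572, 0.002, -0.223]
ft_force: [0.2, -0.3, -2.0]
width: 0.218
```

Gripped: the opening is about 18.5 mm and the wrist carries about 2 N. Next I lift and carry it above the bay.

```bash
python3 - <<'E'
from h import *
s=manip.observe();s=dict(s);s["eef_pos"]=np.array(s["eef_pos"])+[0,0,.14]
legs(s,np.array([.604,-.044,.2]),16.2,2)
E
```

```text
call 0 [  5.55  -0.28 -12.29  30.51] to [0.577 0.088 0.197]
call 1 [11.02 -0.28 -7.77 30.51] to [ 0.604 -0.044  0.2  ]
```

Call:
send_rows --pt "0 -3 0 0" --pt "0 -6.5 0 0" --pt "0 -10 0 0" --pt "0 -13 0 0" --pt "0 -14 0 0"

```text
t: 4.42
eef_pos: [0.5531, 0.2223, 0.1997]
eef_rot: [-1.566, -0.007, -0.223]
ft_force: [0.8, 0.7, -1.1]
width: 0.215
```

Call:
send_rows --pt "1.1 0 -2.5 6.1" --pt "2.2 0 -4.9 12.2" --pt "3.3 0 -7.4 18.3" --pt "4.4 0 -9.8 24.4" --pt "5.6 0 -12.3 30.5"

```text
t: 4.83
eef_pos: [0.5776, 0.0871, 0.1934]
eef_rot: [-1.572, 0.001, -0.76]
ft_force: [0.6, -0.1, -1.5]
width: 0.219
```

Call:
send_rows --pt "2.2 0 -1.6 6.1" --pt "4.4 0 -3.1 12.2" --pt "6.6 0 -4.7 18.3" --pt "8.8 0 -6.2 24.4" --pt "11 0 -7.8 30.5"

```text
t: 5.25
eef_pos: [0.6043, -0.0451, 0.1933]
eef_rot: [-1.573, 0.001, -1.293]
ft_force: [0.0, -0.9, -1.0]
width: 0.213
```

Call:
send_rows --pt "0 0 0 0" --pt "0 0 0 0" --pt "0 0 0 0"

```text
t: 5.5
eef_pos: [0.6043, -0.0432, 0.1934]
eef_rot: [-1.572, 0.001, -1.287]
ft_force: [-0.1, 0.4, -1.6]
width: 0.215
```

```bash
python3 - <<'E'
from h import *
s=st();g=grab("wrist","w2.png")
t=np.array([.5858,-.1604,0]);a=np.radians(-73.8);M=np.array([[np.cos(a),-np.sin(a),0],[np.sin(a),np.cos(a),0],[0,0,1]])
for n,p in(("bay",[-.1065,.05,.021]),("mouthfloor+",[0,.11,.084]),("mouth-",[0,-.11,.084]),("pad",[-.068,-.12,.07]),("pull+",[-.228,.11,.082]),("pull-",[-.228,-.11,.082])):print(n,np.round(proj(g,M@p+t)))
E
```

```text
{'t': 5.5, 'q': [0.3613, 0.3805, -0.4651, 1.6798, 0.1843, 1.1267, 0.129], 'eef_pos': [0.6043, -0.0432, 0.1934], 'eef_rot': [-1.5722, 0.0014, -1.2869], 'ft_force': [-0.1361, 0.4175, -1.6069], 'width': 0.2153}
bay [323. 214.]
mouthfloor+ [409. 385.]
mouth- [ 91. 384.]
pad [ 72. 285.]
pull+ [433.  22.]
pull- [30. 21.]
```

View pics/w2.png

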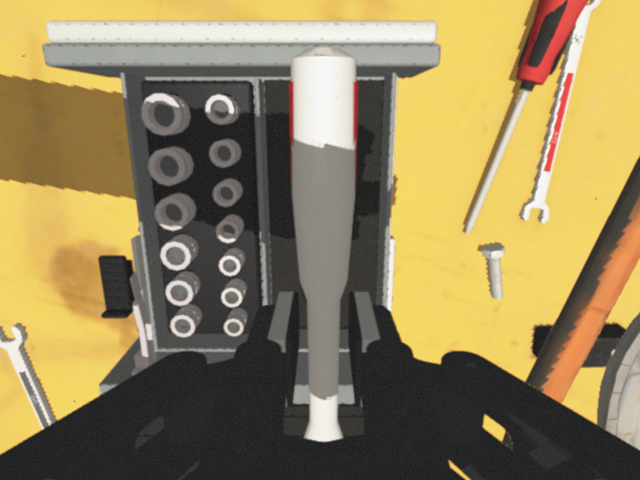

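The wrist view shows the following:
- **Pull:** front edge along row 22, u from 46 to 437.
- **Bay:** liner between the divider (u≈264) and the side wall (u≈387), with its front at row 80.
- **Lever pad:** black, at (101..131,256..317).
- **Ratchet:** parallel to the bay.

I'll convert these to positions.

```bash
python3 - <<'E'
from h import *
s=manip.observe();g=grab("wrist")
im=cv2.imread("pics/w2.png");cv2.imwrite("pics/w2c.png",np.hstack([cv2.resize(im[230:340,80:180],None,fx=4,fy=4),cv2.resize(im[60:170,240:400],None,fx=2.4,fy=4)]))
q=lambda u,v,z:ray(g,u,v,z)
pl,pr=q(46,22,.082),q(437,22,.082);d=pr-pl;ya=np.degrees(np.arctan2(d[1],d[0]));print("pull",pl,pr,np.linalg.norm(d),"y-axis heading",ya)
a=np.radians(ya-90);X=np.array([np.cos(a),np.sin(a),0]);Y=np.array([-np.sin(a),np.cos(a),0]);pm=(pl+pr)/2
for n,u,v,z in[("div top",264,150,.043),("div top2",267,280,.043),("wall",388,150,.052),("wall2",384,280,.052),("front liner",280,80,.021),("rear",340,345,.052),("pad",113,287,.07),("pad+",131,287,.07),("pad-",101,287,.07),("padfront",113,256,.07),("padrear",113,317,.077)]:
    p=q(u,v,z);print(n,p.round(4),"rel pull x,y",((p-pm)@X).round(4),((p-pm)@Y).round(4))
print("tcp",((s["eef_pos"]-pm)@X),((s["eef_pos"]-pm)@Y))
for z in(.205,):
  for u,v in((325,50),(322,440)):
    for zz in(.19,):p=q(u,v,zz);print("ratch",((p-pm)@X).round(4),((p-pm)@Y).round(4))
E
```

```text
pull [0.42492193 0.0303479  0.082     ] [0.63016926 0.09061874 0.082     ] 0.2139136305636865 y-axis heading 16.364865563012923
div top [ 0.5519 -0.007   0.043 ] rel pull x,y 0.0716 0.0043
div top2 [ 0.5772 -0.0985  0.043 ] rel pull x,y 0.1665 0.0029
wall [0.6315 0.0171 0.052 ] rel pull x,y 0.0709 0.0875
wall2 [ 0.6584 -0.0709  0.052 ] rel pull x,y 0.1629 0.0885
front liner [0.5484 0.0405 0.021 ] rel pull x,y 0.025 0.0143
rear [ 0.6433 -0.1301  0.052 ] rel pull x,y 0.2155 0.0574
pad [ 0.4788 -0.1216  0.07  ] rel pull x,y 0.161 -0.098
pad+ [ 0.4906 -0.1181  0.07  ] rel pull x,y 0.161 -0.0858
pad- [ 0.471  -0.1239  0.07  ] rel pull x,y 0.161 -0.1062
padfront [ 0.4755 -0.0995  0.07  ] rel pull x,y 0.1388 -0.095
padrear [ 0.4849 -0.1395  0.077 ] rel pull x,y 0.1799 -0.0973
tcp 0.12035248514999194 0.044843798273415295
ratch 0.0292 0.0455
ratch 0.18 0.0444
```

View pics/w2c.png

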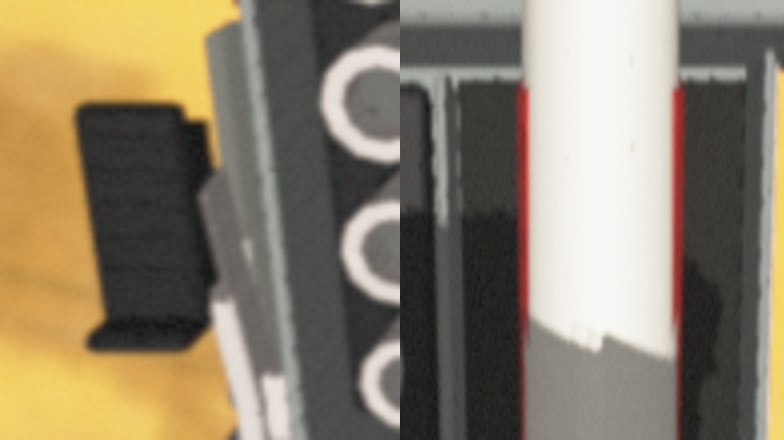

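Call:
send_rows --pt "0.1 3.5 0.1 0" --pt "0.2 7 0.1 0" --pt "0.2 10.5 0.1 0" --pt "0.2 13.5 0.1 0" --pt "0.2 15 0.1 0"

```text
t: 6.02
eef_pos: [0.6035, -0.044, 0.0402]
eef_rot: [-1.577, 0.003, -1.285]
ft_force: [-0.2, -0.6, -0.9]
width: 0.211
```

Call:
send_rows --pt "0 0.5 0 0" --pt "0 1 0 0" --pt "0 1.3 0 0" --pt "0 1.5 0 0" --pt "0 1.5 0 0"

```text
t: 6.43
eef_pos: [0.6075, -0.0453, 0.0303]
eef_rot: [-1.569, -0.001, -1.288]
ft_force: [-0.0, -0.1, -2.0]
width: 0.211
```

Call:
send_rows --pt "0 0.1 0 0" --pt "0 0.2 0 0" --pt "0 0.3 0 0" --pt "0 0.3 0 0"

```text
t: 6.77
eef_pos: [0.6071, -0.0456, 0.0268]
eef_rot: [-1.57, -0.001, -1.288]
ft_force: [0.3, -0.6, -0.8]
width: 0.214
```

Call:
send_rows --pt "0 0 0 0" --pt "0 0 0 0" --pt "0 0 0 0" --pt "0 0 0 0" --pt "0 0 0 0" --fingers 3.6

```text
t: 7.18
eef_pos: [0.6067, -0.0456, 0.0264]
eef_rot: [-1.571, -0.0, -1.288]
ft_force: [0.9, 0.1, -0.4]
width: 0.42
```

Call:
send_rows --pt "0 0 0 0" --pt "0 -1 0 0" --pt "0 -3 0 0" --pt "0 -6 0 0" --pt "0 -9.5 0 0"

```text
t: 7.6
eef_pos: [0.6051, -0.0455, 0.1214]
eef_rot: [-1.574, 0.001, -1.288]
ft_force: [0.3, 0.4, -0.6]
width: 0.419
```

Call:
send_rows --pt "-0.5 -3 0 0" --pt "-1 -5 0 0" --pt "-1 -5 0 0" --pt "-1 -5 0 0" --fingers 0

```text
t: 7.93
eef_pos: [0.6048, -0.0355, 0.1735]
eef_rot: [-1.567, -0.002, -1.287]
ft_force: [-0.3, 0.4, -0.7]
width: 0.002
```

```bash
python3 - <<'E'
from h import *
s=st();g=grab("wrist","w3.png")
legs(s,np.array([.4775,-.119,.12]),16.4,1)
E
```

```text
{'t': 7.9333, 'q': [0.3485, 0.3962, -0.466, 1.7059, 0.1986, 1.0825, 0.1042], 'eef_pos': [0.6048, -0.0355, 0.1735], 'eef_rot': [-1.5673, -0.0015, -1.2872], 'ft_force': [-0.2908, 0.3937, -0.7287], 'width': 0.0018}
call 0 [  4.46   5.35 -14.56  -0.15] to [ 0.478 -0.119  0.12 ]
```

View pics/w3.png

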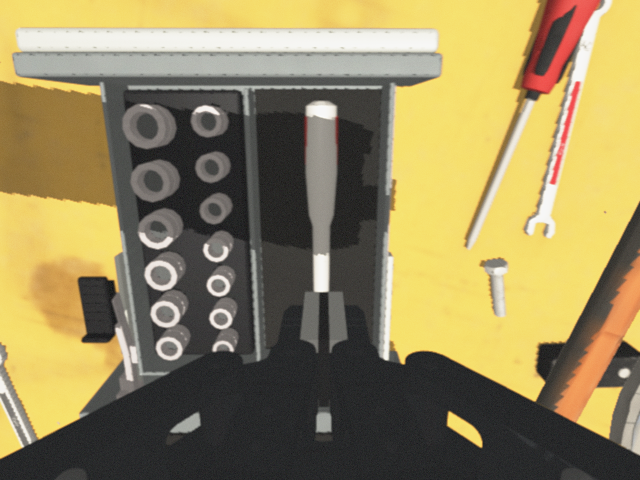

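The ratchet lies flat in the bay: its tail is at (320,102) and the bay front at row 88. The pad is at (80..115,277..342). Next I go above the pad.

```bash
python3 - <<'E'
from h import *
s=manip.observe();g=grab("wrist")
a=ray(g,80,279,.07);b=ray(g,108,279,.07);c=ray(g,85,334,.07);d=ray(g,114,334,.07);print(a,b,c,d,np.mean([a,b,c,d],0))
for u,v in((18,30),(437,30)):print(ray(g,u,v,.082))
p=np.mean([a,b,c,d],0);p[2]=.1;legs(s,p,16.4,1)
E
```

```text
[ 0.46639309 -0.10346566  0.07      ] [ 0.48304974 -0.0986088   0.07      ] [ 0.47429821 -0.14069786  0.07      ] [ 0.49224282 -0.13546575  0.07      ] [ 0.47899596 -0.11955952  0.07      ]
[0.42533614 0.02881767 0.082     ]
[0.62712607 0.087669   0.082     ]
call 0 [  4.54   7.17 -14.31  -0.18] to [ 0.479 -0.12   0.1  ]
```

Call:
send_rows --pt "1 1 -2.9 0" --pt "2 2 -5.8 0" --pt "3 3 -8.7 0" --pt "4 4.5 -11.6 0" --pt "4.8 6 -14.4 0"

```text
t: 8.45
eef_pos: [0.4765, -0.1235, 0.1095]
eef_rot: [-1.573, 0.001, -1.289]
ft_force: [-0.2, -1.0, 0.1]
width: -0.0
```

Call:
send_rows --pt "0 1 0 0" --pt "0 1.5 0 0" --pt "0 1.5 0 0"

```text
t: 8.7
eef_pos: [0.4781, -0.1218, 0.0946]
eef_rot: [-1.573, 0.002, -1.288]
ft_force: [-0.0, 0.4, -0.4]
width: 0.0
```

```bash
python3 - <<'E'
from h import *
s=st();legs(s,np.array([.4798,-.1235,.075]),16.4,1)
E
```

```text
{'t': 8.7, 'q': [0.5365, 0.3034, -0.4347, 2.0343, 0.1683, 0.8407, 0.2892], 'eef_pos': [0.4781, -0.1218, 0.0946], 'eef_rot': [-1.5731, 0.0021, -1.2878], 'ft_force': [-0.0179, 0.4252, -0.4284], 'width': 0.0004}
call 0 [ 0.22  1.96  0.12 -0.19] to [ 0.48  -0.124  0.075]
```

Call:
send_rows --pt "0.1 1 0 0" --pt "0.1 1.8 0 0" --pt "0.1 2.3 0 0" --pt "0.1 2.6 0 0" --pt "0.1 2.8 0 0"

```text
t: 9.12
eef_pos: [0.4793, -0.122, 0.0681]
eef_rot: [-1.572, 0.001, -1.287]
ft_force: [-3.0, 2.2, 5.2]
width: 0.005
```

Call:
send_rows --pt "0 0.3 0 0" --pt "0 0.6 0 0" --pt "0 0.7 0 0" --pt "0 0.7 0 0"

```text
t: 9.45
eef_pos: [0.4795, -0.1225, 0.062]
eef_rot: [-1.571, 0.0, -1.287]
ft_force: [-2.9, 0.4, 8.7]
width: -0.003
```

Call:
send_rows --pt "0 0.2 0 0" --pt "0.2 0.25 0 0" --pt "0.6 0.25 0 0" --pt "1.1 0.25 0 0" --pt "1.6 0.25 0 0"

```text
t: 9.87
eef_pos: [0.484, -0.138, 0.0598]
eef_rot: [-1.571, -0.0, -1.287]
ft_force: [-3.5, 2.1, 9.5]
width: 0.003
```

Call:
send_rows --pt "0.4 0 0 0" --pt "0.9 0 0 0" --pt "1.3 0 0 0" --pt "1.3 0 0 0"

```text
t: 10.2
eef_pos: [0.4881, -0.152, 0.0599]
eef_rot: [-1.57, -0.002, -1.289]
ft_force: [-2.2, -0.2, 7.3]
width: -0.004
```

```bash
python3 - <<'E'
from h import *
st();grab("wrist","w4.png")
E
```

```text
{'t': 10.2, 'q': [0.5561, 0.3802, -0.405, 2.0228, 0.2118, 0.777, 0.3076], 'eef_pos': [0.4881, -0.152, 0.0599], 'eef_rot': [-1.5703, -0.0016, -1.2886], 'ft_force': [-2.1979, -0.2131, 7.3067], 'width': -0.0035}
```

View pics/w4.png

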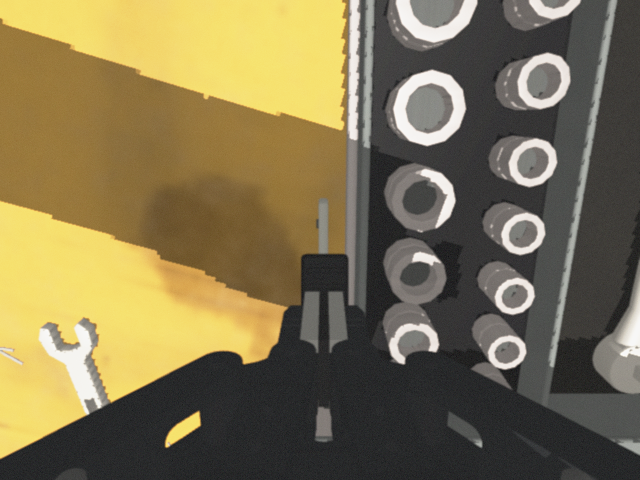

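The finger is still on the pad, whose front edge is at (325,255), and it has carried the drawer in. I'll lift and go in front of the pull.

Call:
send_rows --pt "0 -1.5 0 0" --pt "0 -4.5 0 0" --pt "0 -8 0 0" --pt "0 -11 0 0" --pt "0 -11.5 0 0"

```text
t: 10.67
eef_pos: [0.4913, -0.1517, 0.1794]
eef_rot: [-1.562, -0.006, -1.288]
ft_force: [0.1, 0.1, 0.3]
width: 0.001
```

```bash
python3 - <<'E'
from h import *
s=st();legs(s,np.array([.51,.12,.17]),16.4,2)
E
```

```text
{'t': 10.6667, 'q': [0.6022, 0.2201, -0.4425, 1.9174, 0.1124, 1.0168, 0.3939], 'eef_pos': [0.4913, -0.1517, 0.1794], 'eef_rot': [-1.562, -0.0064, -1.2877], 'ft_force': [0.1169, 0.1276, 0.3478], 'width': 0.0009}
call 0 [-12.78   0.47   4.69  -0.09] to [ 0.501 -0.016  0.175]
call 1 [-12.78   0.47   4.71  -0.09] to [0.51 0.12 0.17]
```

Call:
send_rows --pt "-2.6 0.1 1 0" --pt "-5.1 0.2 1.9 0" --pt "-7.7 0.2 2.8 0" --pt "-10.2 0.2 3.8 0" --pt "-12.8 0.2 4.7 0"

```text
t: 11.08
eef_pos: [0.4968, -0.0139, 0.1716]
eef_rot: [-1.57, -0.001, -1.288]
ft_force: [0.1, 0.2, 1.0]
width: -0.0
```

Call:
send_rows --pt "-2.6 0.1 1 0" --pt "-5.1 0.2 1.9 0" --pt "-7.7 0.2 2.8 0" --pt "-10.2 0.2 3.8 0" --pt "-12.8 0.2 4.7 0"

```text
t: 11.5
eef_pos: [0.5062, 0.1222, 0.1694]
eef_rot: [-1.571, -0.0, -1.288]
ft_force: [-0.5, -0.3, 0.2]
width: -0.002
```

```bash
python3 - <<'E'
from h import *
st();grab("wrist","w5.png")
E
```

```text
{'t': 11.5, 'q': [0.1965, 0.2695, -0.6038, 1.9026, 0.1786, 1.0224, -0.2012], 'eef_pos': [0.5062, 0.1222, 0.1694], 'eef_rot': [-1.5706, -0.0005, -1.2879], 'ft_force': [-0.5496, -0.2928, 0.209], 'width': -0.0025}
```

View pics/w5.png

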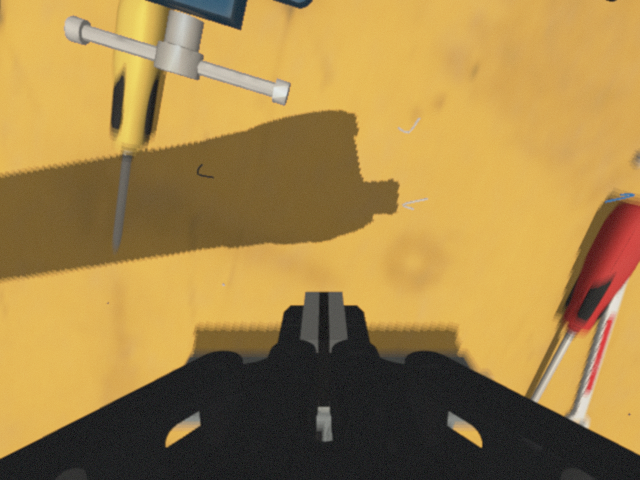

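The view shows clear table in front of the pull. The pull itself is hidden behind the gripper, and only its shadow shows at row 330. I'll lower and advance until it touches.

Call:
send_rows --pt "0 3 0.2 0" --pt "0 6 0.3 0" --pt "0 9 0.3 0" --pt "0 10.5 0.3 0" --pt "0 10.9 0.3 0"

```text
t: 11.97
eef_pos: [0.5064, 0.121, 0.0574]
eef_rot: [-1.577, 0.0, -1.287]
ft_force: [-0.9, -1.2, 0.3]
width: 0.002
```

Call:
send_rows --pt "1.2 0 0 0" --pt "2.4 0 0 0" --pt "3.6 0 0 0" --pt "4.6 0 0 0" --pt "5.4 0 0 0"

```text
t: 12.38
eef_pos: [0.5255, 0.0675, 0.0618]
eef_rot: [-1.569, -0.001, -1.291]
ft_force: [0.8, -0.6, 0.5]
width: -0.003
```

Call:
send_rows --pt "0.7 0 0 0" --pt "1.4 0 0 0" --pt "2.1 0 0 0" --pt "2.8 0 0 0" --pt "3.5 0 0 0"

```text
t: 12.8
eef_pos: [0.534, 0.036, 0.0608]
eef_rot: [-1.571, -0.0, -1.287]
ft_force: [-0.4, 0.8, 0.6]
width: 0.001
```

Call:
send_rows --pt "0.7 0 0 0" --pt "1.5 0 0 0" --pt "2.4 0 0 0" --pt "3.4 0 0 0" --pt "4.5 0 0 0"

```text
t: 13.22
eef_pos: [0.5452, -0.0028, 0.0608]
eef_rot: [-1.572, 0.005, -1.285]
ft_force: [-3.1, 7.7, 3.8]
width: -0.003
```

Call:
send_rows --pt "1.2 0 0 0" --pt "2.4 0 0 0" --pt "3.6 0 0 0" --pt "4.8 0 0 0" --pt "6 0 0 0"

```text
t: 13.63
eef_pos: [0.5621, -0.0609, 0.0608]
eef_rot: [-1.572, 0.005, -1.285]
ft_force: [-2.9, 7.2, 4.3]
width: 0.001
```

Call:
send_rows --pt "1.2 0 0 0" --pt "2.3 0 0 0" --pt "3.3 0 0 0" --pt "4.1 0 0 0" --pt "4.7 0 0 0"

```text
t: 14.05
eef_pos: [0.5755, -0.1069, 0.0608]
eef_rot: [-1.572, 0.004, -1.286]
ft_force: [-3.7, 6.4, 4.5]
width: 0.001
```

Call:
send_rows --pt "0.4 0 0 0" --pt "0.8 0 0 0" --pt "1.2 0 0 0" --pt "1.5 0 0 0" --pt "1.7 0 0 0"

```text
t: 14.47
eef_pos: [0.5801, -0.1226, 0.0608]
eef_rot: [-1.572, 0.005, -1.286]
ft_force: [-2.4, 6.1, 4.6]
width: 0.0
```

Call:
send_rows --pt "0.2 0 0 0" --pt "0.4 0 0 0" --pt "0.5 0 0 0" --pt "0.5 0 0 0"

```text
t: 14.8
eef_pos: [0.5808, -0.125, 0.0608]
eef_rot: [-1.573, 0.008, -1.285]
ft_force: [-5.7, 9.1, 6.9]
width: 0.006
```

Call:
send_rows --pt "0.1 0 0 0" --pt "0.2 0 0 0" --pt "0.3 0 0 0" --pt "0.3 0 0 0"

```text
t: 15.13
eef_pos: [0.5807, -0.125, 0.0608]
eef_rot: [-1.575, 0.011, -1.283]
ft_force: [-8.4, 13.0, 8.6]
width: 0.002
```

The drawer is on its stop: the force rises with no further motion. I'll back off, raise, and check.

Call:
send_rows --pt "-0.5 0 0 0" --pt "-1.5 0 0 0" --pt "-3 0 0 0" --pt "-5 0 0 0" --pt "-7 0 0 0"

```text
t: 15.55
eef_pos: [0.5634, -0.0657, 0.0607]
eef_rot: [-1.571, -0.0, -1.289]
ft_force: [0.3, -0.1, -0.2]
width: -0.001
```

Call:
send_rows --pt "-3 -2 0 0" --pt "-6 -5 0 0" --pt "-9 -9 0 0" --pt "-11 -12 0 0" --pt "-11 -13 0 0"

```text
t: 15.97
eef_pos: [0.5338, 0.0466, 0.1958]
eef_rot: [-1.563, 0.0, -1.28]
ft_force: [-0.1, 0.5, 0.0]
width: -0.001
```

```bash
python3 - <<'E'
from h import *
st();im=grab("top")["pixels"][:,:,::-1]
a=cv2.resize(np.ascontiguousarray(im[115:310,190:500]),None,fx=2.5,fy=2.5,interpolation=cv2.INTER_CUBIC)
cv2.imwrite("pics/top2.png",a)
E
```

```text
{'t': 15.9667, 'q': [0.3433, 0.2625, -0.5998, 1.8455, 0.1663, 1.0757, -0.0277], 'eef_pos': [0.5338, 0.0466, 0.1958], 'eef_rot': [-1.5629, 0.0004, -1.2796], 'ft_force': [-0.1142, 0.5474, 0.0447], 'width': -0.001}
```

View pics/top2.png

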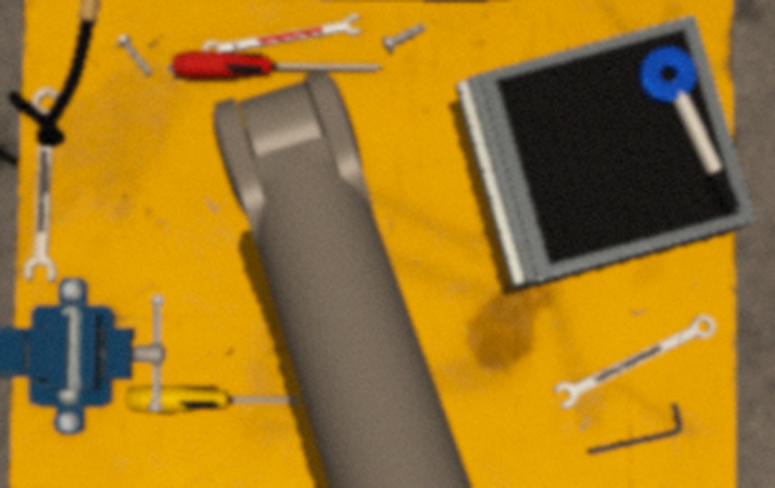

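The top view shows the pull at (461..515,85..283) against the cabinet and the other tools where they were. I'll do a numeric check of the travel in this same camera before handing in.

```bash
python3 - <<'E'
from h import *
g=grab("top")
a=[ray(g,195+u/2.6,115+v/2.6,.082) for u,v in((267,140),(321,352))]
b=[ray(g,190+u/2.5,115+v/2.5,.082) for u,v in((460,86),(513,285))]
print(np.linalg.norm(np.mean(b,0)-np.mean(a,0)), np.mean(a,0),np.mean(b,0))
E
```

```text
0.20065088132369802 [0.52533828 0.05530013 0.082     ] [ 0.58017986 -0.13771069  0.082     ]
```

```bash
python3 -c "
from h import *
print(manip.close_job());st()"
```

```text
the job is handed in; nothing more can be done
None
the job is handed in; nothing more can be done
```

I put the ratchet flat in its bay, pressed the release lever, started the drawer in off its lock, pushed it fully home and handed the job in. It took about 16 s on the robot's clock. The hand-in gave no verdict.

**Checks that support this:**
- **Ratchet:** the wrist view after release showed it lying flat and parallel in the bay, about 8 mm clear of the drawer front. I didn't see it again after that, because it is now inside the closed cabinet.
- **Drawer stop:** at the end the push force rose from about 8 N to about 18 N with no further movement, so it was against a hard stop.
- **Drawer speed:** the arm was commanded at no more than about 0.15 m/s while pushing the drawer, well under the 0.6 m/s limit.
- **Other tools:** the last top view showed all four where they were. The arm was clear and the wrist force was near zero.

**Less certain:**
- **Travel reading:** the top camera gave 0.2007 m against the nominal 0.204 m. That is just above the 0.2 m limit, and the view is only good to about 3 mm. I relied on the hard stop instead.
- **Start off the lock:** the finger moved about 30 mm while on the lever pad, but I didn't measure the drawer's own travel then. When I later came up to the pull, it was farther in than I expected. The drawer then ran in freely, so it was off its lock.

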